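# Lay the trivet, soup pot and cruets

## Robot

A 6-joint arm with a two-finger parallel gripper is mounted at the origin on a cart in front of the work surface, level with it; the furniture and walls round the work are solid. World frame = base frame: x ahead of the robot, y to its left, z up, the work surface at z = 0. Lengths are in m, angles in rad, forces in N, time in s.
With the tool pointing down it reaches from about 0.35 to 0.85 m from the base axis. Payload 8.1 kg.
Tool frame: the origin (TCP) lies between the finger pads; the fingertips stand robot.tip_extent ahead of it and the grasp point (between the pads) is the TCP (robot.tip_extent is the distance from the TCP to the fingertips, in m); z points along the fingers, y is the line along which they close (so a half turn about z gives the same grasp; the last joint's range is limited). The gripper opens to 85 mm and grips with 20 to 120 N. Pads are 22 mm wide; open, the fingers measure 114 mm over their backs; the gripper's body (76 mm by 85 mm) begins 54 mm behind the grasp point. The pads swing forward as they close: fully open they stand 13 mm farther back than shut.
Start: joints at [1.091, 0.13, 1.488, -0, 1.523, -0.085], TCP at [0.231, 0.554, 0.25] pointing down, gripper open.
Joint ranges: [-2.96, 2.96], [-0.89, 2.26], [0.02, 2.5], [-1.34, 4.48], [0, 2.73], [-2.66, 2.66]. Speed limits (rad/s): [2.39, 2.39, 2.79, 3.14, 3.14, 3.14].

## Interface

Orientations are given as a unit quaternion [x, y, z, w].
In Python, from bench import robot gives the robot as it stands.
- The arm moves only by the tool arm_command, never from a script. Its argument "moves" is a list of rows, each a list of 2 entries, a list of its own where there are three numbers: the shift along the tool's x, y, z each as a share of 60 mm, from -1 to 1, then the turn, a rotation vector about the tool's x, y, z each as a share of 6 degrees, from -1 to 1. A call has exactly 8 rows; each row shifts and turns the commanded pose from where the row before left it, along the tool's axes as they then stand; what a row does not reach is not made up. A row lasts 1/8 s, in which the tool goes at most 62.5 mm and 10.7 degrees, less where a joint would pass 70% of its speed; a pose out of reach is approached as far as the arm can. A call with a number of a shift or a turn outside -1 to 1 is refused whole. A call with a gripper value outside its range is refused whole. "grip" is the closure, from 0 (fully open) to 1 (shut), set as the call begins (left out, the last holds). The fingers move at their own pace and stop on an object; "squeeze" is the grip in N (left out, the last holds). Time passes only in rows, so rows that do not move let the fingers close, or fill a call up. It gives the time, the measured TCP pose, the force, the opening and the grip force at its end, in the units of the state.
- robot.read_state(): the state, without advancing time (a new reading comes with each control period).
- robot.capture(name): name is "side" or "top"; returns a dict with "frame" (400x640x3 uint8, blue, green, red), "depth" (400x640 float32, m along the optical axis (not along the pixel's ray), 0 where there is no reading), "mtx" (3x3 intrinsics, pixels), "k1" (the pictures are not rectified: a ray, as slopes to the right and down, at radius r is drawn at 1 + k1 r^2 times it, then the intrinsics apply), "rvec" (rotation vector, rad) and "tvec" (3), from world to camera coordinates, as OpenCV has them. Camera axes: x right, y down, z forward; pixel columns grow to the right and rows downward; lengths in m; the calibration is good to about 2 mm. A picture is of the moment at which its call begins.
- robot.hand_in(): hands the job in; it is judged then, once.
The state is a dict: "t": time; "joints": joint angles; "dq": joint speeds; "joint_torque": joint torques, N m; "position": TCP position; "tcp_rot": TCP orientation; "ft_force": force on the tool from outside, world axes, zero at the start; "ft_torque": the same for the moment, N m; "opening": finger opening in m; "grasp_force": force on a finger pad.
Only numpy, scipy, OpenCV 4.12 (cv2) and the standard library are available. Lean on these libraries where they do the work, as an engineer would, in place of code of your own. Each camera call takes 0.05 s, during which the arm holds its last target. There are 200 camera calls.

## Task

Get the table ready for the soup: fit the loose three-fingered half of the wooden trivet flat into the four-fingered half so that their fingers interlace and the trivet is closed up, then stand the lidded soup pot on the middle of the closed trivet, keeping the pot upright all the way. In the cruet stand put the salt shaker in the middle well, the green oil bottle in the end well nearer to the trivet and the wooden pepper mill in the other end well. All must stand upright in their wells and be let go.

Things in the scene. Friction and masses are not known exactly. Their poses are not given: they have to be found in the camera images.
- trivet_base: Trivet half fixed to the table: light wooden comb, 18 mm high. Origin on the table under the middle of the CLOSED trivet, z up. Four fingers 16 mm wide at y = -66, -22, 22, 66 mm (28 mm gaps) from the rail (x = 48 to 70 mm, 152 mm long in y) to tips at x = -44 mm; ear with a hole at x = 70 to 108 mm. Lies across the robot's centre line from the stand.
- trivet_half_mid (a point): Loose trivet half: comb 18 mm high, 152 mm long, 0.14 kg; point at its centre, 9 mm up. Three fingers 16 mm wide at y = -44, 0, 44 mm point to +x, tips at x = 76; rail x = -38 to -16; grip ear, 32 mm wide in y, x = -76 to -38. Home: heading as trivet_base, point at (-32, 0, 9) mm in its frame: 6 mm of air beside each finger, tips 4 mm short of the rail. Lower it in or slide it in.
- pot_mid (a point): White enamel soup pot, 0.6 kg: lid and upright wire bail are fixed to it. 131 mm across, flat base 108 mm across, 168 mm high with the bail. Point on its axis, 80 mm above its base. The bail stands in the x-z plane; its level wooden grip, 18 mm thick, 64 mm long along x, is centred 79 mm above the point. Lid knob ends 28 mm above the point.
- cruet_stand: Wooden stand fixed to the table, 112 by 304 mm, 24 mm high (end cheeks 34). Origin under its middle, on the table; length along y, +y roughly to the robot's left. Three equal round wells, 80 mm across, at y = -92, 0, 92 mm, floor 10 mm above the table (14 mm deep). Nearer to the trivet: the y = -92 well if the stand is on the robot's left (world y > 0), else the y = 92 well.
- salt_mid (a point): Salt shaker, clear with a grey domed cap, upright, 44 mm across (cap 34 mm), 90 mm high, 0.1 kg. The point is on its axis, 45 mm over its underside.
- pepper_mid (a point): Turned wooden pepper mill, upright, 58 mm across, 170 mm high, 0.18 kg. Point on its axis, 85 mm above its underside. Its round head, 49 mm across, reaches from 38 to 74 mm above the point (it does not turn), with a small metal knob on top up to 85 mm.
- oil_mid (a point): Green glass oil bottle, upright, 55 mm across, 150 mm high, 0.25 kg. Point on its axis, 75 mm above its underside. Above the point: neck, 23 mm across, from 33 to 44 mm; lip, 29 mm across, from 44 to 52 mm; cork, 25 mm across, from 57 to 75 mm.
Mind the look-alikes: they are no part of the job. Of the things like the part that bears pepper_mid, leave any that is blue or purple; of the rest the smaller one is meant.

How it is judged:
On the way, in this order (a step that is already met when the one before it is completed fails the run):
1. the trivet is closed: the loose half lies flat with its fingers between those of the other half (x of trivet_half_mid in the frame of trivet_base between -0.046 and -0.024 m and y of trivet_half_mid in the frame of trivet_base between -0.008 and 0.008 m and z of trivet_half_mid in the frame of trivet_base between 0.005 and 0.013 m and angle between the x axis of trivet_half_mid and the x axis of trivet_base, either way round below 0.1 rad and angle between trivet_half_mid's own z axis and vertical below 0.06 rad), for 0.2 s.
2. the pot stands on the closed trivet (all of step 1 and horizontal distance between pot_mid and trivet_base below 0.015 m and z of pot_mid in the frame of trivet_base between 0.093 and 0.103 m and angle between pot_mid's own z axis and vertical below 0.06 rad), for 0.2 s.
At the end, for the whole second after the job is handed in: Trivet closed flat (within 8 mm sideways, at most 14 mm short of home, 0.1 rad); pot upright on it within 15 mm of its middle; salt in the middle well, oil in the end well nearer the trivet, pepper in the other, each upright on the well floor within 20 mm of its centre; all released, at rest (all of step 2 and x of salt_mid in the frame of cruet_stand between -0.02 and 0.02 m and y of salt_mid in the frame of cruet_stand between -0.02 and 0.02 m and z of salt_mid in the frame of cruet_stand between 0.05 and 0.06 m and angle between salt_mid's own z axis and vertical below 0.1 rad and ((world y of cruet_stand above 0 m and x of oil_mid in the frame of cruet_stand between -0.02 and 0.02 m and y of oil_mid in the frame of cruet_stand between -0.112 and -0.072 m and z of oil_mid in the frame of cruet_stand between 0.08 and 0.09 m and angle between each of oil_mid, pepper_mid's own z axis and vertical below 0.1 rad and x of pepper_mid in the frame of cruet_stand between -0.02 and 0.02 m and y of pepper_mid in the frame of cruet_stand between 0.072 and 0.112 m and z of pepper_mid in the frame of cruet_stand between 0.09 and 0.1 m) or (world y of cruet_stand below 0 m and x of oil_mid in the frame of cruet_stand between -0.02 and 0.02 m and y of oil_mid in the frame of cruet_stand between 0.072 and 0.112 m and z of oil_mid in the frame of cruet_stand between 0.08 and 0.09 m and angle between each of oil_mid, pepper_mid's own z axis and vertical below 0.1 rad and x of pepper_mid in the frame of cruet_stand between -0.02 and 0.02 m and y of pepper_mid in the frame of cruet_stand between -0.112 and -0.072 m and z of pepper_mid in the frame of cruet_stand between 0.09 and 0.1 m)) and linear speed of each of trivet_half, pot, salt, pepper, oil below 0.02 m/s); the robot touches nothing.
It fails at once if the pot is tipped by more than about 35 degrees (angle between pot_mid's own z axis and vertical above 0.6 rad).
It also fails if it takes over 144 s, if anything falls off the work surface, if the arm or the gripper's body presses on something with over 40 N, if the wrist force passes 120 N, or if a joint passes its speed limit or range.

## Working session

There is one attempt and no reset: what is moved stays moved. The work goes in short steps, Python scripts to look and compute and a tool call to move; the robot and the scene stay as the last step left them, time stands still between calls to the robot, and variables do not carry over. Pictures are saved under pics/ and viewed, at most 14 in all, crops included, and the job is handed in when it is done.

Besides the shell and the picture viewer there is one more tool, called after "Request:" as name(argument=value, ...), one argument or row to a line, values as JSON. arm_command: Moves the arm, as the interface text tells. Its arguments: {"type":"object","properties":{"moves":{"type":"array"},"grip":{"type":"number"},"squeeze":{"type":"number"}},"required":["moves"]}

```bash
mkdir -p pics; cat > h.py <<'E'
import numpy as np, cv2
from bench import robot
def cap(n):
    c=robot.capture(n); R=cv2.Rodrigues(np.array(c['rvec'],float))[0]; c['R']=R; return c
def cloud(c):
    d=c['depth']; h,w=d.shape; K=np.array(c['mtx'],float)
    v,u=np.mgrid[0:h,0:w]
    xd=(u-K[0,2])/K[0,0]; yd=(v-K[1,2])/K[1,1]
    k=c['k1']; x,y=xd.copy(),yd.copy()
    for _ in range(15):
        f=1+k*(x*x+y*y); x=xd/f; y=yd/f
    P=np.stack([x*d,y*d,d],-1)-np.array(c['tvec']).reshape(3)
    W=P@c['R']; W[d<=0]=np.nan
    return W
E
python3 - <<'E'
from h import *
print(robot.tip_extent, robot.read_state())
for n in('top','side'):
    c=cap(n); cv2.imwrite(f'pics/{n}0.png',c['frame']); W=cloud(c); np.savez(f'{n}0.npz',W=W,f=c['frame'])
    print(n,-c['R'].T@np.array(c['tvec']).reshape(3),c['R'][2],c['mtx'],c['k1'])
E
```

```text
0.019 {'t': 0.0, 'joints': array([ 1.09060021e+00,  1.31152850e-01,  1.48931377e+00, -3.18868259e-05,
        1.52298513e+00, -8.54451448e-02]), 'dq': array([-6.32410689e-05, -9.48472745e-04, -1.45483462e-03,  3.34629944e-04,
       -8.97119621e-04,  2.08990812e-03]), 'joint_torque': array([ 7.66226167e-04, -5.69404256e+01, -5.00544298e+01,  1.07824712e-04,
        1.47896254e-02,  5.45287079e-06]), 'position': array([0.23051841, 0.55338249, 0.24923042]), 'tcp_rot': array([ 1.96095603e-01,  9.80584341e-01, -8.97064301e-04, -2.44113162e-04]), 'ft_force': array([-0.77231184, -0.47840834,  0.20731561]), 'ft_torque': array([-0.0207453 , -0.01477981, -0.00225676]), 'grasp_force': 0.0, 'opening': 0.08563319954574085}
top [ 0.13764433 -0.06565437  1.59860505] [ 2.02936564e-01  3.93801460e-04 -9.79191808e-01] [[431.19966663   0.         319.78203531]
 [  0.         431.19966663 201.75824239]
 [  0.           0.           1.        ]] -0.06731716360245295
side [-0.39302856  1.34162965  0.7664165 ] [ 0.49656478 -0.77373213 -0.39339802] [[494.95112358   0.         320.04221974]
 [  0.         494.95112358 206.91195541]
 [  0.           0.           1.        ]] -0.042428789414771295
```

View pics/top0.png

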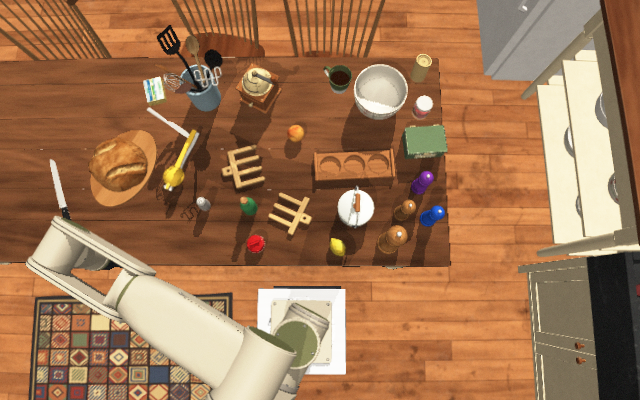

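View pics/side0.png

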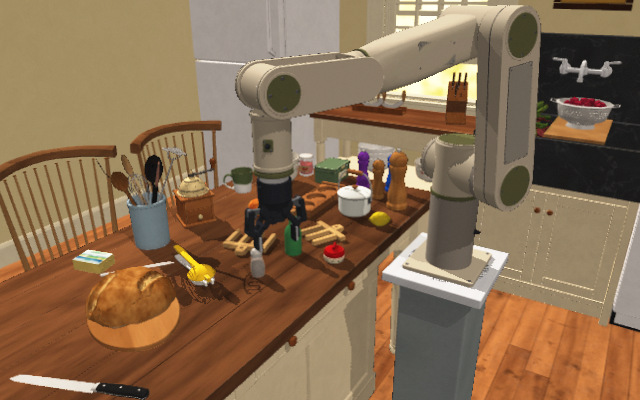

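```bash
python3 - <<'E'
from h import *
z=np.load('top0.npz');W=z['W'];f=z['f']
cv2.imwrite('pics/c1.png',cv2.resize(f[135:255,180:340],None,fx=5,fy=5,interpolation=cv2.INTER_CUBIC))
cv2.imwrite('pics/c2.png',cv2.resize(f[135:255,305:465],None,fx=5,fy=5,interpolation=cv2.INTER_CUBIC))
for n,u,v in [('base',243,167),('loose',290,213),('salt',203,204),('oil',248,206),('pot',355,208),('pep',404,209),('PEP',397,236),('pur',423,181),('blue',432,215),('stand',355,168)]:
    w=W[v-12:v+13,u-12:u+13].reshape(-1,3); w=w[np.isfinite(w[:,2])]; t=w[w[:,2]>w[:,2].max()-.015]
    print(n,np.round(W[v,u],3),'max z',w[:,2].max().round(3),'top pts mean',t.mean(0).round(3),len(t))
E
```

```text
base [0.604 0.232 0.002] max z 0.026 top pts mean [0.602 0.238 0.017] 283
loose [0.422 0.046 0.016] max z 0.026 top pts mean [0.419 0.038 0.016] 295
salt [0.441 0.356 0.081] max z 0.095 top pts mean [0.453 0.368 0.085] 56
oil [0.432 0.19  0.097] max z 0.159 top pts mean [0.443 0.199 0.149] 40
pot [ 0.416 -0.185  0.156] max z 0.172 top pts mean [ 0.429 -0.192  0.164] 81
pep [ 0.415 -0.354  0.149] max z 0.17 top pts mean [ 0.426 -0.37   0.16 ] 36
PEP [ 0.312 -0.315  0.219] max z 0.243 top pts mean [ 0.319 -0.317  0.235] 21
pur [ 0.516 -0.426  0.143] max z 0.17 top pts mean [ 0.53 -0.44  0.16] 36
blue [ 0.396 -0.453  0.138] max z 0.171 top pts mean [ 0.405 -0.472  0.161] 36
stand [ 0.6   -0.199  0.008] max z 0.034 top pts mean [ 0.592 -0.205  0.023] 196
```

View pics/c1.png

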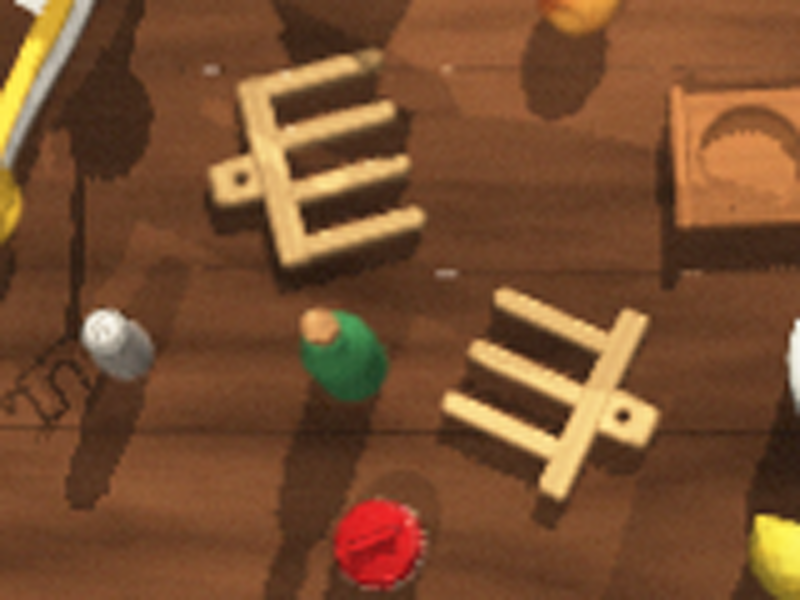

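View pics/c2.png

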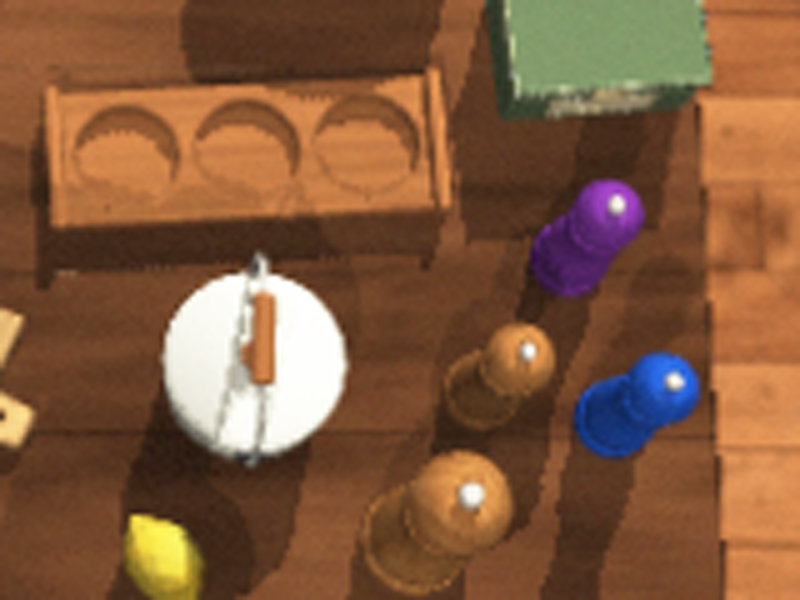

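```bash
cat >> h.py <<'E'
from scipy.optimize import minimize, least_squares
def box(x0,x1,y0,y1): return (x0,x1,y0,y1)
BASE=[box(-44,48,y-8,y+8) for y in(-66,-22,22,66)]+[box(48,70,-76,76),box(70,108,-16,16)]
HALF=[box(-16,76,y-8,y+8) for y in(-44,0,44)]+[box(-38,-16,-76,76),box(-76,-38,-16,16)]
def project(c,P):
    p=P@c['R'].T+np.array(c['tvec']).reshape(3); s=p[:,:2]/p[:,2:]; s=s*(1+c['k1']*(s**2).sum(1,keepdims=True))
    K=np.array(c['mtx']); return s*[K[0,0],K[1,1]]+[K[0,2],K[1,2]]
def comb(W,boxes,init,zl=.011,zh=.026,r=.14,iters=(.012,.006)):
    """fit comb pose (x,y,th) to the cloud; init from hand; two-sided: points in, shape samples covered"""
    from scipy.spatial import cKDTree
    S=np.concatenate([np.stack(np.meshgrid(np.arange(a+2,b-1,4),np.arange(c+2,d-1,4)),-1).reshape(-1,2) for a,b,c,d in boxes])/1e3
    P=W.reshape(-1,3); P=P[np.isfinite(P[:,2])]
    m=(np.hypot(*(P[:,:2]-init[:2]).T)<r)&(P[:,2]>zl)&(P[:,2]<zh); P=P[m][:,:2]; T=cKDTree(P)
    def cost(q):
        c,s=np.cos(q[2]),np.sin(q[2]); R=np.array([[c,-s],[s,c]])
        Q=S@R.T+q[:2]; a=np.minimum(T.query(Q)[0],.008)
        L=(P-q[:2])@R; d=np.full(len(L),1.)
        for x0,x1,y0,y1 in boxes:
            dx=np.maximum(np.maximum(x0/1e3-L[:,0],L[:,0]-x1/1e3),0);dy=np.maximum(np.maximum(y0/1e3-L[:,1],L[:,1]-y1/1e3),0)
            d=np.minimum(d,np.hypot(dx,dy))
        return ((a**2).mean()+(np.minimum(d,.008)**2).mean())*1e6
    b=min((minimize(cost,np.array(init)+[0,0,t],method='Nelder-Mead',options=dict(initial_simplex=np.array(init)+[0,0,t]+np.array([[0,0,0],[.01,0,0],[0,.01,0],[0,0,.1]]),xatol=1e-5,fatol=1e-4)) for t in(-.05,0,.05)),key=lambda o:o.fun)
    return b.x,b.fun,len(P)
def kabsch(A,B):
    a,b=A.mean(0),B.mean(0); H=(A-a).T@(B-b); th=np.arctan2(H[0,1]-H[1,0],H[0,0]+H[1,1])
    R=np.array([[np.cos(th),-np.sin(th)],[np.sin(th),np.cos(th)]]); t=b-R@a
    return np.r_[t,th],np.linalg.norm(A@R.T+t-B,axis=1)
def plane(c,uv,z):
    K=np.array(c['mtx'],float); p=(np.array(uv,float)-[K[0,2],K[1,2]])/[K[0,0],K[1,1]]; s=p.copy()
    for _ in range(15): s=p/(1+c['k1']*(s**2).sum(1,keepdims=True))
    d=np.c_[s,np.ones(len(s))]@c['R']; o=-c['R'].T@np.array(c['tvec']).reshape(3)
    return (o+d*((z-o[2])/d[:,2:]))[:,:2]
E
python3 - <<'E'
from h import *
c=cap('top'); W=cloud(c)
def cr(l): return (np.array(l,float)+.5)/5-.5+[180,135]
b=plane(c,cr([(378,55),(394,108),(408,162),(424,216),(240,85),(290,265),(212,185)]),.018)
B=np.array([(-44,-66),(-44,-22),(-44,22),(-44,66),(70,-76),(70,76),(108,0)])/1e3
l=plane(c,cr([(498,295),(472,347),(446,400),(649,316),(560,499),(650,428)]),.018)
L=np.array([(76,-44),(76,0),(76,44),(-38,-76),(-38,76),(-76,0)])/1e3
for n,A,Y,bx in(('base',B,b,BASE),('half',L,l,HALF)):
    q,r=kabsch(A,Y); print(n,q.round(4),(r*1e3).round(1)); print(comb(W,bx,q))
P=W.reshape(-1,3); P=P[np.isfinite(P[:,2])]
def near(x,y,r,z0,z1):
    return P[(np.hypot(P[:,0]-x,P[:,1]-y)<r)&(P[:,2]>z0)&(P[:,2]<z1)]
m=P[(abs(P[:,0]-.6)<.09)&(abs(P[:,1]+.2)<.2)&(P[:,2]>.018)&(P[:,2]<.042)]
print('stand',cv2.minAreaRect((m[:,:2]*1000).astype(np.float32)))
def sph(p,R,z):  # fit axis xy w/ known dome: circle through points using bounding circle
    (x,y),r=cv2.minEnclosingCircle((p[:,:2]*1000).astype(np.float32)); return round(x,1),round(y,1),round(r,1),len(p)
print('salt',sph(near(.453,.368,.05,.06,.1),0,0),near(.453,.368,.05,.083,.1).mean(0))
print('oilcork',sph(near(.443,.199,.03,.13,.165),0,0),near(.443,.199,.03,.142,.165).mean(0))
print('pep',sph(near(.426,-.37,.04,.12,.165),0,0),near(.426,-.37,.04,.165,.18).mean(0))
g=near(.429,-.192,.06,.155,.18); print('pot grip',cv2.minAreaRect((g[:,:2]*1000).astype(np.float32)),g.mean(0))
g=near(.429,-.192,.09,.07,.10); print('pot rim',sph(g,0,0))
g=near(.429,-.192,.09,.092,.12); print('pot knob',sph(g,0,0),g.mean(0))
E
```

```text
base [0.6089 0.2054 1.8646] [3.  1.8 2.6 2.2 3.5 5.1 2.7]
(array([0.61009304, 0.20766762, 1.85756386]), np.float64(4.362086514253298), 594)
half [0.4253 0.039  1.1449] [2.5 2.2 2.3 1.7 2.7 2.8]
(array([0.42579803, 0.04028629, 1.1499429 ]), np.float64(3.8490392407991703), 573)
stand ((611.1561889648438, -220.53855895996094), (121.40132141113281, 359.6362609863281), 5.53652811050415)
salt (452.0, 367.1, 16.9, 80) [0.4537703  0.36761538 0.08620817]
oilcork (444.6, 198.6, 12.6, 45) [0.4430382  0.19924149 0.14911056]
pep (425.2, -371.6, 24.6, 161) [ 0.42479181 -0.37216106  0.1679838 ]
pot grip ((432.794921875, -191.6921844482422), (14.555859565734863, 89.96768188476562), 89.36192321777344) [ 0.43415525 -0.19158077  0.16367748]
pot rim (434.3, -190.9, 72.7, 886)
pot knob (434.5, -190.0, 72.5, 77) [ 0.42915455 -0.18993057  0.09631669]
```

```bash
cat >> h.py <<'E'
from scipy.spatial.transform import Rotation as Ro
def go(x,y,z,a,N,p=None,a0=None):
    """constant row (share units) repeated N times that brings the tool to x,y,z with closing axis at angle a"""
    mk=lambda a:np.array([[-np.sin(a),np.cos(a),0],[np.cos(a),np.sin(a),0],[0,0,-1]]).T
    s=robot.read_state()
    R0=Ro.from_quat(s['tcp_rot']).as_matrix() if a0 is None else mk(a0); p0=s['position'] if p is None else np.array(p)
    ya=np.arctan2(R0[1,1],R0[0,1]); a=ya+(a-ya+np.pi/2)%np.pi-np.pi/2
    d=Ro.from_matrix(R0.T@mk(a)).as_rotvec()/N
    M=sum(Ro.from_rotvec(k*d).as_matrix() for k in range(N))
    sh=np.linalg.solve(M,R0.T@(np.array([x,y,z])-p0))
    print(f'from {p0.round(4)} a={ya:.3f} j6={s["joints"][5]:.2f} -> a={a:.3f}: {N} x shift',(sh/.06).round(3),'turn',(d/np.radians(6)).round(3))
E
python3 - <<'E'
from h import *
go(.4046,-.0072,.25,-.4208,16)
go(.4046,-.0072,.25,-.4208,16+8)
c=cap('top'); W=cloud(c); P=W.reshape(-1,3); P=P[np.isfinite(P[:,2])]
m=P[(abs(P[:,0]-.6)<.12)&(P[:,0]>.52)&(P[:,1]>-.385)&(P[:,1]<-.03)&(P[:,2]>.016)&(P[:,2]<.042)]
m=m[(np.hypot(m[:,0]-.434,m[:,1]+.191)>.08)]
from scipy.spatial import cKDTree
t=cKDTree(m); k=np.array([len(q) for q in t.query_ball_point(m,.008)]); m=m[k>=5]
S=np.stack(np.meshgrid(np.arange(-54,55,4),np.arange(-150,151,4)),-1).reshape(-1,2)/1e3
S=S[np.min([np.hypot(S[:,0],S[:,1]-y) for y in(-.092,0,.092)],0)>.042]
T=cKDTree(m[:,:2])
def cost(q):
    c,s=np.cos(q[2]),np.sin(q[2]);R=np.array([[c,-s],[s,c]])
    a=np.minimum(T.query(S@R.T+q[:2])[0],.012); d=np.minimum(cKDTree(S@R.T+q[:2]).query(m[:,:2])[0],.012)
    return 1e6*((a**2).mean()+(d**2).mean())
r=minimize(cost,[.6,-.2,-.08],method='Nelder-Mead',options=dict(initial_simplex=[[.6,-.2,-.08],[.61,-.2,-.08],[.6,-.19,-.08],[.6,-.2,.05]],xatol=1e-5))
print(r.x,r.fun,len(m),m.min(0),m.max(0))
E
```

```text
from [0.2306 0.5535 0.2495] a=1.176 j6=-0.09 -> a=2.721: 16 x shift [ 0.019 -0.676 -0.   ] turn [-0.001 -0.001 -0.922]
from [0.2306 0.5535 0.2495] a=1.176 j6=-0.09 -> a=2.721: 24 x shift [ 0.02  -0.451 -0.   ] turn [-0.    -0.    -0.615]
[ 0.60973527 -0.19277345  0.06873576] 8.202588538510701 1019 [ 0.54675625 -0.3454547   0.01619208] [ 0.66985572 -0.04191317  0.03827783]
```

```bash
sed -i 's/a=ya+(a-ya+np.pi\/2)%np.pi-np.pi\/2/a=ya+(a-ya+np.pi)%(2*np.pi)-np.pi/' h.py; python3 -c "
from h import *
go(.4046,-.0072,.25,-.4208,16)"
```

```text
from [0.2306 0.5536 0.2496] a=1.176 j6=-0.09 -> a=-0.421: 16 x shift [-0.676 -0.086 -0.   ] turn [-0.001  0.001  0.953]
```

Request:
arm_command(
  moves=[
    [[-0.68,-0.09,0],[0,0,0.95]],
    [[-0.68,-0.09,0],[0,0,0.95]],
    [[-0.68,-0.09,0],[0,0,0.95]],
    [[-0.68,-0.09,0],[0,0,0.95]],
    [[-0.68,-0.09,0],[0,0,0.95]],
    [[-0.68,-0.09,0],[0,0,0.95]],
    [[-0.68,-0.09,0],[0,0,0.95]],
    [[-0.68,-0.09,0],[0,0,0.95]],
  ],
  grip=0.4,
  squeeze=80,
)

```text
t: 1.2
position: [0.4369, 0.3064, 0.25]
tcp_rot: [0.562, 0.827, -0.0, -0.0]
ft_force: [0.7, 0.1, 0.3]
opening: 0.0515
grasp_force: 0.0
```

Request:
arm_command(
  moves=[
    [[-0.68,-0.09,0],[0,0,0.95]],
    [[-0.68,-0.09,0],[0,0,0.95]],
    [[-0.68,-0.09,0],[0,0,0.95]],
    [[-0.68,-0.09,0],[0,0,0.95]],
    [[-0.68,-0.09,0],[0,0,0.95]],
    [[-0.68,-0.09,0],[0,0,0.95]],
    [[-0.68,-0.09,0],[0,0,0.95]],
    [[-0.68,-0.09,0],[0,0,0.95]],
  ],
)

```text
t: 2.2
position: [0.404, -0.0126, 0.2502]
tcp_rot: [0.839, 0.545, -0.0, 0.0]
ft_force: [0.6, -0.4, 0.5]
opening: 0.051
grasp_force: 0.0
```

```bash
python3 -c "
from h import *
go(.4046,-.0072,.07,-.4208,4)
go(.4046,-.0072,.022,-.4208,8)
c=cap('side');cv2.imwrite('pics/s1.png',cv2.resize(c['frame'][180:300,200:360],None,fx=5,fy=5))"
```

```text
from [ 0.404  -0.0126  0.2502] a=-0.419 j6=0.26 -> a=-0.421: 4 x shift [ 0.022 -0.007  0.751] turn [0.    0.    0.004]
from [ 0.404  -0.0126  0.2502] a=-0.419 j6=0.26 -> a=-0.421: 8 x shift [ 0.011 -0.003  0.475] turn [0.    0.    0.002]
```

Request:
arm_command(
  moves=[
    [[0.02,-0.01,0.75],[0,0,0]],
    [[0.02,-0.01,0.75],[0,0,0]],
    [[0.02,0,0.75],[0,0,0]],
    [[0.02,0,0.75],[0,0,0]],
    [[0,0,0.4],[0,0,0]],
    [[0,0,0.4],[0,0,0]],
    [[0,0,0],[0,0,0]],
    [[0,0,0],[0,0,0]],
  ],
)

```text
t: 3.25
position: [0.4059, -0.0066, 0.0231]
tcp_rot: [0.838, 0.546, 0.0, 0.0]
ft_force: [-0.2, 0.3, -1.1]
opening: 0.0515
grasp_force: 0.0
```

Request:
arm_command(
  moves=[
    [[0,0,0],[0,0,0]],
    [[0,0,0],[0,0,0]],
    [[0,0,0],[0,0,0]],
    [[0,0,0],[0,0,0]],
    [[0,0,0],[0,0,0]],
    [[0,0,0],[0,0,0]],
    [[0,0,-0.5],[0,0,0]],
    [[0,0,-0.5],[0,0,0]],
  ],
  grip=1,
)

```text
t: 4.25
position: [0.4052, -0.0065, 0.0834]
tcp_rot: [0.838, 0.546, -0.0, 0.0]
ft_force: [-0.0, 0.1, -0.9]
opening: 0.0298
grasp_force: 79.5
```

```bash
python3 -c "
from h import *
go(.6349,.1233,.25,.287,8)
c=cap('side');cv2.imwrite('pics/s1.png',cv2.resize(c['frame'][160:310,200:400],None,fx=4,fy=4))"
```

```text
from [ 0.4052 -0.0065  0.0834] a=-0.416 j6=0.27 -> a=0.287: 8 x shift [ 0.327  0.456 -0.347] turn [-0.     0.    -0.839]
```

View pics/s1.png

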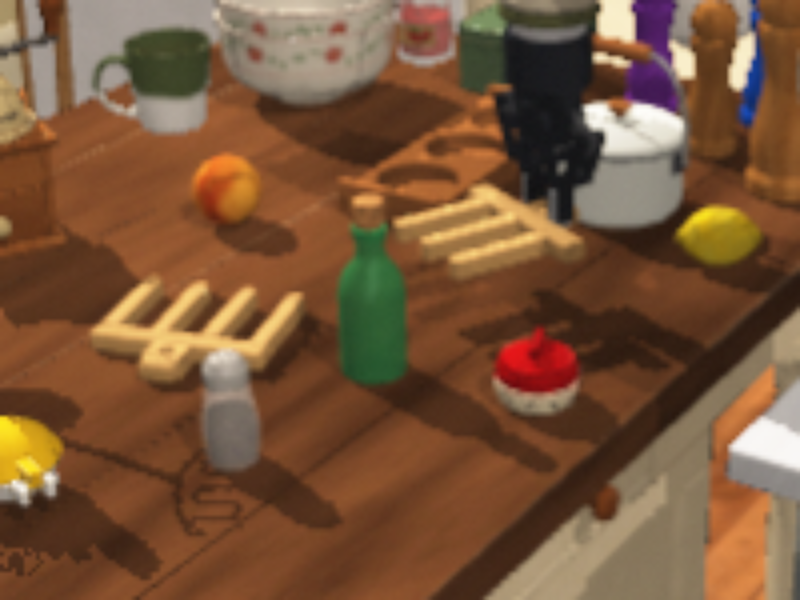

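Request:
arm_command(
  moves=[
    [[0.33,0.46,-0.35],[0,0,-0.84]],
    [[0.33,0.46,-0.35],[0,0,-0.84]],
    [[0.33,0.46,-0.35],[0,0,-0.84]],
    [[0.33,0.46,-0.35],[0,0,-0.84]],
    [[0.33,0.46,-0.35],[0,0,-0.84]],
    [[0.33,0.46,-0.35],[0,0,-0.84]],
    [[0.33,0.46,-0.35],[0,0,-0.84]],
    [[0.33,0.46,-0.35],[0,0,-0.84]],
  ],
)

```text
t: 5.3
position: [0.638, 0.1251, 0.2511]
tcp_rot: [0.597, 0.802, 0.0, 0.0]
ft_force: [0.3, -0.7, -2.1]
opening: 0.0301
grasp_force: 79.7
```

Request:
arm_command(
  moves=[
    [[0,0,0.5],[0,0,0]],
    [[0,0,0.5],[0,0,0]],
    [[0,0,0.5],[0,0,0]],
    [[0,0,0.5],[0,0,0]],
    [[0,0,0.4],[0,0,0]],
    [[0,0,0],[0,0,0]],
    [[0,0,0],[0,0,0]],
    [[0,0,0],[0,0,0]],
  ],
)

```text
t: 6.3
position: [0.6384, 0.1246, 0.1084]
tcp_rot: [0.598, 0.801, 0.001, 0.001]
ft_force: [0.1, 0.6, -2.2]
opening: 0.0303
grasp_force: 79.6
```

```bash
python3 -c "
from h import *
s=robot.read_state(); print(s['position'],s['tcp_rot'])
c=cap('top');W=cloud(c)
x,y,z=s['position']
P=W.reshape(-1,3);m=P[(np.hypot(P[:,0]-x+.02,P[:,1]-y-.05)<.1)&(P[:,2]>.06)&(P[:,2]<z+.02)];print(np.histogram(m[:,2],12))
a=np.arctan2(1,1)
r=comb(W,HALF,[x+.052*np.cos(1.8576),y+.052*np.sin(1.8576),1.8576],z-.012,z+.004);print(r)
print('base again',comb(W,BASE,[.610,.2077,1.8576]))
cv2.imwrite('pics/t1.png',cv2.resize(c['frame'][120:240,180:340],None,fx=5,fy=5))"
```

```text
[0.63839446 0.12462444 0.10836133] [0.59831235 0.80126149 0.00105162 0.0011155 ]
(array([ 2,  0,  2,  1,  4, 13, 24, 34, 37, 24, 12,  5]), array([0.08094427, 0.08324941, 0.08555456, 0.08785971, 0.09016486,
       0.09247001, 0.09477516, 0.09708031, 0.09938546, 0.10169061,
       0.10399576, 0.10630091, 0.10860605]))
(array([0.61727574, 0.18623508, 1.74251704]), np.float64(46.54013531204591), 122)
base again (array([0.60411853, 0.21432243, 1.80025576]), np.float64(52.124511967054126), 78)
```

View pics/t1.png

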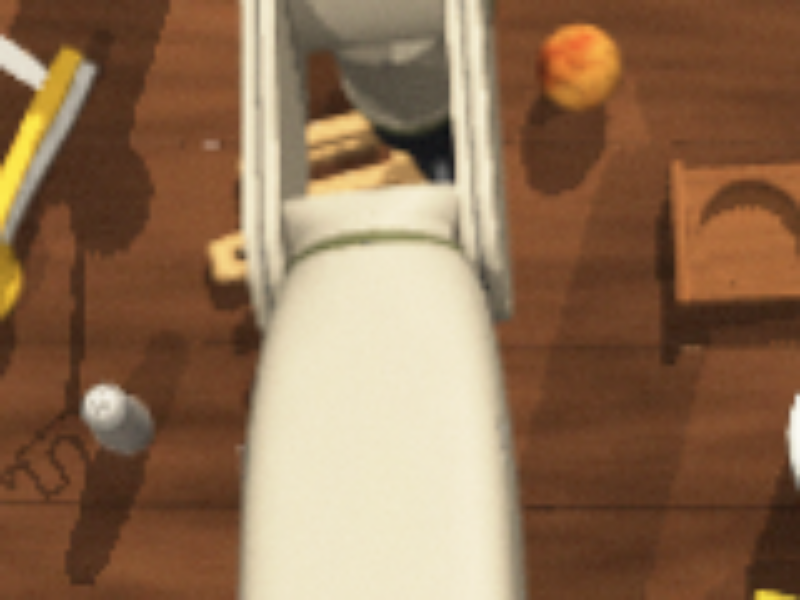

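```bash
python3 -c "
from h import *
s=robot.read_state(); x,y,z=s['position']
print(comb(np.load('side0.npz')['W'],BASE,[.610,.2077,1.8576],.012,.026), comb(np.load('side0.npz')['W'],HALF,[.4258,.0403,1.15],.012,.026))
c=cap('side');W=cloud(c)
print('base',comb(W,BASE,[.610,.2077,1.8576],.012,.026))
print('half',comb(W,HALF,[x+.051*np.cos(1.8576),y+.051*np.sin(1.8576),1.8576],z-.012,z+.004))
b=np.array([.6101,.2077]);h=1.8576
e=b-.087*np.array([np.cos(h),np.sin(h)]);print(e)
go(e[0],e[1],.06,h-np.pi/2,2); go(e[0],e[1],.026,h-np.pi/2,4)
cv2.imwrite('pics/s2.png',cv2.resize(c['frame'][160:310,200:400],None,fx=4,fy=4))"
```

```text
(array([0.60825618, 0.21097147, 1.84251855]), np.float64(16.00542816129236), 459) (array([0.4253692 , 0.04030767, 1.14439148]), np.float64(7.243898507198379), 519)
base (array([0.609741  , 0.20808287, 1.85856451]), np.float64(5.5209565709040715), 579)
half (array([0.62099611, 0.17737288, 1.8709412 ]), np.float64(9.384710385049267), 463)
[0.63471125 0.12425369]
from [0.6381 0.1246 0.1079] a=0.288 j6=-0.17 -> a=0.287: 2 x shift [ 0.006 -0.028  0.399] turn [0.011 0.002 0.006]
from [0.6381 0.1246 0.1079] a=0.288 j6=-0.17 -> a=0.287: 4 x shift [ 0.003 -0.014  0.341] turn [0.006 0.001 0.003]
```

View pics/s2.png

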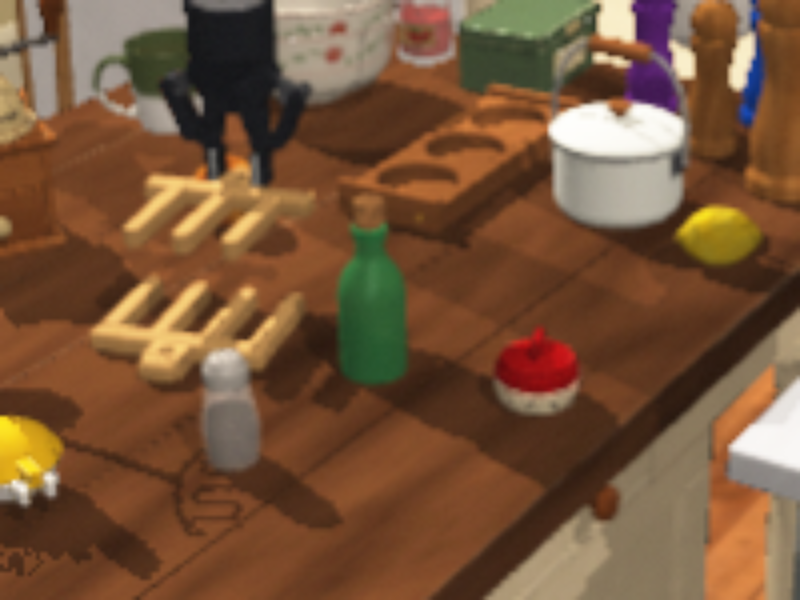

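Request:
arm_command(
  moves=[
    [[-0.02,-0.055,0],[0,0,0]],
    [[0,0,0.3],[0,0,0]],
    [[0,0,0.3],[0,0,0]],
    [[0,0,0.2],[0,0,0]],
    [[0,0,0.2],[0,0,0]],
    [[0,0,0.2],[0,0,0]],
    [[0,0,0.18],[0,0,0]],
    [[0,0,0],[0,0,0]],
  ],
)

```text
t: 7.4
position: [0.6349, 0.1224, 0.0236]
tcp_rot: [0.598, 0.801, 0.0, 0.0]
ft_force: [0.1, 0.3, -0.6]
opening: 0.0298
grasp_force: 82.5
```

```bash
python3 -c "
from h import *
s=robot.read_state();print(s['position'],s['ft_force'],s['ft_torque'])
c=cap('side');cv2.imwrite('pics/s3.png',cv2.resize(c['frame'][190:290,210:290],None,fx=6,fy=6))"
```

```text
[0.63487882 0.1224214  0.02364454] [ 0.07301251  0.25801291 -0.59096066] [-0.02421452 -0.07354989 -0.02411159]
```

View pics/s3.png

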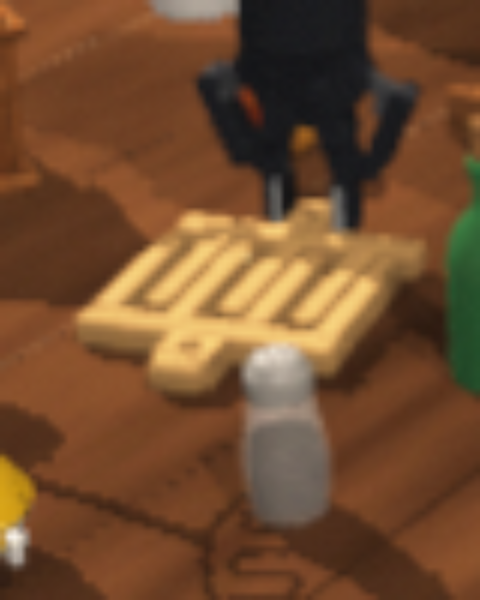

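Request:
arm_command(
  moves=[
    [[0,0,0],[0,0,0]],
    [[0,0,0],[0,0,0]],
    [[0,0,0],[0,0,0]],
    [[0,0,-0.2],[0,0,0]],
    [[0,0,-0.6],[0,0,0]],
    [[0,0,-0.9],[0,0,0]],
    [[0,0,-0.9],[0,0,0]],
    [[0,0,-0.9],[0,0,0]],
  ],
  grip=0.45,
)

```text
t: 8.45
position: [0.6343, 0.1224, 0.2365]
tcp_rot: [0.598, 0.801, 0.0, 0.0]
ft_force: [-0.0, 0.7, -0.5]
opening: 0.0469
grasp_force: 0.0
```

```bash
python3 -c "
from h import *
go(.434,-.1915,.26,-1.57,20)
c=cap('side');W=cloud(c)
b=comb(W,BASE,[.610,.2077,1.8576],.012,.026)[0];h=comb(W,HALF,[.62,.174,1.8576],.012,.026)[0];print(b,h)
d=h[:2]-[.610,.2077];print('rel',d@[np.cos(1.858),np.sin(1.858)],d@[-np.sin(1.858),np.cos(1.858)])
"
```

```text
from [0.6343 0.1224 0.2365] a=0.288 j6=-0.18 -> a=-1.570: 20 x shift [-0.36  0.01 -0.02] turn [ 0.001 -0.     0.887]
[0.61500403 0.20315523 1.90156603] [0.60751375 0.17786556 1.96633419]
rel -0.027908132911602705 0.010835664268494862
```

Request:
arm_command(
  moves=[
    [[-0.36,0.01,-0.02],[0,0,0.89]],
    [[-0.36,0.01,-0.02],[0,0,0.89]],
    [[-0.36,0.01,-0.02],[0,0,0.89]],
    [[-0.36,0.01,-0.02],[0,0,0.89]],
    [[-0.36,0.01,-0.02],[0,0,0.89]],
    [[-0.36,0.01,-0.02],[0,0,0.89]],
    [[-0.36,0.01,-0.02],[0,0,0.89]],
    [[-0.36,0.01,-0.02],[0,0,0.89]],
  ],
)

```text
t: 9.5
position: [0.6325, -0.0473, 0.2439]
tcp_rot: [0.85, 0.527, 0.0, 0.0]
ft_force: [0.1, -0.6, 0.3]
opening: 0.047
grasp_force: 0.0
```

Request:
arm_command(
  moves=[
    [[-0.36,0.01,-0.02],[0,0,0.89]],
    [[-0.36,0.01,-0.02],[0,0,0.89]],
    [[-0.36,0.01,-0.02],[0,0,0.89]],
    [[-0.36,0.01,-0.02],[0,0,0.89]],
    [[-0.36,0.01,-0.02],[0,0,0.89]],
    [[-0.36,0.01,-0.02],[0,0,0.89]],
    [[-0.36,0.01,-0.02],[0,0,0.89]],
    [[-0.36,0.01,-0.02],[0,0,0.89]],
  ],
)

```text
t: 10.5
position: [0.5162, -0.1699, 0.2535]
tcp_rot: [0.983, 0.181, 0.0, 0.0]
ft_force: [-0.7, 0.7, -0.1]
opening: 0.0474
grasp_force: 0.0
```

Request:
arm_command(
  moves=[
    [[-0.36,0.01,-0.02],[0,0,0.89]],
    [[-0.36,0.01,-0.02],[0,0,0.89]],
    [[-0.36,0.01,-0.02],[0,0,0.89]],
    [[-0.36,0.01,-0.02],[0,0,0.89]],
    [[0,0,0],[0,0,0]],
    [[0,0,0],[0,0,0]],
    [[0,0,0],[0,0,0]],
    [[0,0,0],[0,0,0]],
  ],
)

```text
t: 11.5
position: [0.4339, -0.191, 0.2574]
tcp_rot: [1.0, -0.002, -0.0, -0.0]
ft_force: [0.9, -0.6, 1.1]
opening: 0.0468
grasp_force: 0.0
```

```bash
python3 -c "
from h import *
go(.434,-.1915,.159,-1.57,4)
c=cap('top');W=cloud(c)
# expected outline overlay at z=.018
f=cv2.resize(c['frame'],None,fx=8,fy=8,interpolation=cv2.INTER_CUBIC)
def draw(B,q,col):
    for x0,x1,y0,y1 in B:
        k=np.array([(x0,y0),(x1,y0),(x1,y1),(x0,y1)])/1e3; r=np.array([[np.cos(q[2]),-np.sin(q[2])],[np.sin(q[2]),np.cos(q[2])]])
        p=project(c,np.c_[k@r.T+q[:2],np.full(4,.018)]); cv2.polylines(f,[np.int32((p+.5)*8)],1,col,1)
q=np.array([.610,.2077,1.8576]); draw(BASE,q,(255,0,0))
h=q.copy(); h[:2]+=-.036*np.array([np.cos(q[2]),np.sin(q[2])]); draw(HALF,h,(0,0,255))
cv2.imwrite('pics/t2.png',f[130*8:205*8,205*8:300*8])
c=cap('side'); W=cloud(c);P=W.reshape(-1,3)
g=P[(np.hypot(P[:,0]-.434,P[:,1]+.19)<.06)&(P[:,2]>.145)&(P[:,2]<.18)];print(g.mean(0),g.min(0),g.max(0),len(g))
"
```

```text
from [ 0.4339 -0.191   0.2574] a=-1.575 j6=1.05 -> a=-1.570: 4 x shift [0.001 0.002 0.41 ] turn [-0.001  0.001 -0.012]
[ 0.43306881 -0.19139355  0.16289548] [ 0.3756596  -0.20305782  0.14644524] [ 0.4932865  -0.1813791   0.17257919] 101
```

View pics/t2.png

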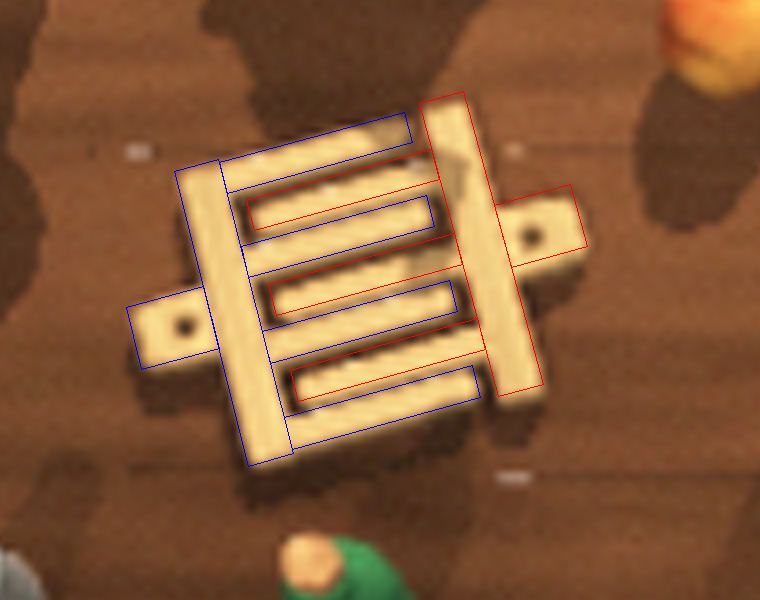

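Request:
arm_command(
  moves=[
    [[0,0.01,0.41],[0,0,0]],
    [[0,0,0.41],[0,0,0]],
    [[0,0,0.41],[0,0,0]],
    [[0,0,0.3],[0,0,0]],
    [[0,0,0.1],[0,0,0]],
    [[0,0,0],[0,0,0]],
    [[0,0,0],[0,0,0]],
    [[0,0,0],[0,0,0]],
  ],
)

```text
t: 12.6
position: [0.434, -0.1921, 0.1606]
tcp_rot: [1.0, -0.003, 0.001, 0.0]
ft_force: [0.0, -0.3, 0.7]
opening: 0.0471
grasp_force: 0.0
```

Request:
arm_command(
  moves=[
    [[0,0,0],[0,0,0]],
    [[0,0,0],[0,0,0]],
    [[0,0,0],[0,0,0]],
    [[0,0,0],[0,0,0]],
    [[0,0,0],[0,0,0]],
    [[0,0,0],[0,0,0]],
    [[0,0,-0.2],[0,0,0]],
    [[0,0,-0.3],[0,0,0]],
  ],
  grip=1,
  squeeze=110,
)

```text
t: 13.6
position: [0.4323, -0.1908, 0.1889]
tcp_rot: [1.0, -0.003, -0.002, -0.001]
ft_force: [0.4, -0.2, -4.1]
opening: 0.015
grasp_force: 107.6
```

```bash
python3 -c "
from h import *
go(.610,.2077,.27,-1.57,2)
go(.610,.2077,.27,-1.57,16)
"
```

```text
from [ 0.4323 -0.1908  0.1889] a=-1.576 j6=1.05 -> a=-1.570: 2 x shift [ 1.467 -3.327 -0.673] turn [-0.012  0.016 -0.028]
from [ 0.4323 -0.1908  0.1889] a=-1.576 j6=1.05 -> a=-1.570: 16 x shift [ 0.184 -0.416 -0.084] turn [-0.002  0.002 -0.004]
```

Request:
arm_command(
  moves=[
    [[0.09,-0.18,-0.25],[0,0,0]],
    [[0.17,-0.38,-0.28],[0,0,0]],
    [[0.2,-0.46,-0.3],[0,0,0]],
    [[0.2,-0.46,-0.2],[0,0,0]],
    [[0.2,-0.46,-0.2],[0,0,0]],
    [[0.2,-0.46,-0.12],[0,0,0]],
    [[0.2,-0.46,0],[0,0,0]],
    [[0.2,-0.46,0],[0,0,0]],
  ],
)

```text
t: 14.6
position: [0.5226, 0.0089, 0.2717]
tcp_rot: [1.0, -0.002, 0.0, -0.0]
ft_force: [-0.5, -0.2, -4.1]
opening: 0.0151
grasp_force: 107.7
```

Request:
arm_command(
  moves=[
    [[0.2,-0.46,0],[0,0,0]],
    [[0.2,-0.46,0],[0,0,0]],
    [[0.2,-0.46,0],[0,0,0]],
    [[0.2,-0.46,0],[0,0,0]],
    [[0.2,-0.46,0],[0,0,0]],
    [[0.2,-0.46,0],[0,0,0]],
    [[0.17,-0.38,0],[0,0,0]],
    [[0.09,-0.18,0],[0,0,0]],
  ],
)

```text
t: 15.6
position: [0.6107, 0.2078, 0.271]
tcp_rot: [1.0, -0.002, -0.0, -0.0]
ft_force: [-0.0, -0.9, -5.0]
opening: 0.0149
grasp_force: 107.7
```

Request:
arm_command(
  moves=[
    [[0,0,0.1],[0,0,0]],
    [[0,0,0.2],[0,0,0]],
    [[0,0,0.3],[0,0,0]],
    [[0,0,0.2],[0,0,0]],
    [[0,0,0.1],[0,0,0]],
    [[0,0,0],[0,0,0]],
    [[0,0,0],[0,0,0]],
    [[0,0,0],[0,0,0]],
  ],
)

```text
t: 16.6
position: [0.6112, 0.2058, 0.2176]
tcp_rot: [1.0, -0.003, 0.001, -0.0]
ft_force: [0.3, -0.5, -4.7]
opening: 0.0152
grasp_force: 107.7
```

```bash
python3 -c "
from h import *
go(.610,.2077,.1795,-1.57,1)
c=cap('side');W=cloud(c);P=W.reshape(-1,3)
s=robot.read_state()['position']
m=P[(np.hypot(P[:,0]-s[0],P[:,1]-s[1])<.09)&(P[:,2]>.04)&(P[:,2]<s[2]-.09)]
r=least_squares(lambda q:np.hypot(m[:,0]-q[0],m[:,1]-q[1])-.0635,s[:2],loss='soft_l1',f_scale=.002);print('pot body',r.x,np.abs(r.fun).mean(),len(m))
cv2.imwrite('pics/s4.png',cv2.resize(c['frame'][130:310,170:370],None,fx=3,fy=3))
"
```

```text
from [0.6112 0.2058 0.2176] a=-1.576 j6=1.82 -> a=-1.570: 1 x shift [-0.022 -0.031  0.635] turn [-0.003 -0.013 -0.058]
pot body [0.61664609 0.20104104] 0.002723884770004316 612
```

View pics/s4.png

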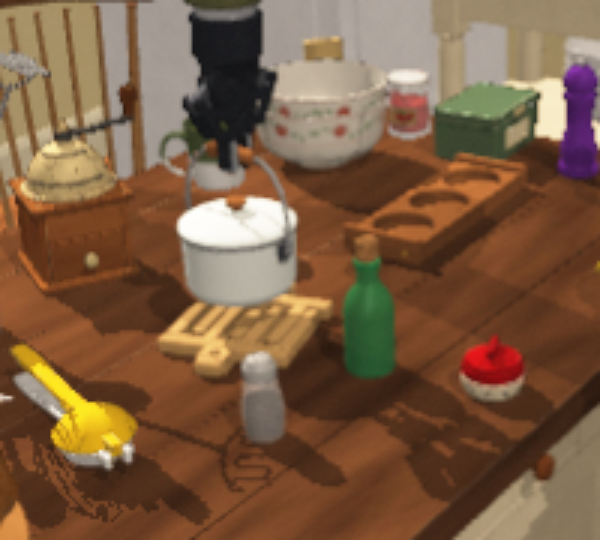

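Request:
arm_command(
  moves=[
    [[-0.02,-0.03,0.1],[0,0,0]],
    [[0,0,0.15],[0,0,0]],
    [[0,0,0.15],[0,0,0]],
    [[0,0,0.12],[0,0,0]],
    [[0,0,0.08],[0,0,0]],
    [[0,0,0.04],[0,0,0]],
    [[0,0,0],[0,0,0]],
    [[0,0,0],[0,0,0]],
  ],
)

```text
t: 17.65
position: [0.6098, 0.2075, 0.1786]
tcp_rot: [1.0, -0.003, 0.0, -0.0]
ft_force: [-0.3, -0.1, -5.1]
opening: 0.015
grasp_force: 107.8
```

Request:
arm_command(
  moves=[
    [[0,0,0.02],[0,0,0]],
    [[0,0,0],[0,0,0]],
    [[0,0,0.02],[0,0,0]],
    [[0,0,0],[0,0,0]],
    [[0,0,0],[0,0,0]],
    [[0,0,0],[0,0,0]],
    [[0,0,0],[0,0,0]],
    [[0,0,0],[0,0,0]],
  ],
)

```text
t: 18.65
position: [0.6104, 0.2075, 0.1782]
tcp_rot: [1.0, -0.003, 0.001, -0.0]
ft_force: [-3.7, -2.7, 9.1]
opening: 0.0151
grasp_force: 109.8
```

Request:
arm_command(
  moves=[
    [[0,0,0],[0,0,0]],
    [[0,0,0],[0,0,0]],
    [[0,0,0],[0,0,0]],
    [[0,0,0],[0,0,0]],
    [[0,0,-0.2],[0,0,0]],
    [[0,0,-0.4],[0,0,0]],
    [[0,0,-0.7],[0,0,0]],
    [[0,0,-0.7],[0,0,0]],
  ],
  grip=0.45,
)

```text
t: 19.65
position: [0.6095, 0.2074, 0.2979]
tcp_rot: [1.0, -0.003, 0.0, -0.0]
ft_force: [-0.2, -0.1, -0.0]
opening: 0.0472
grasp_force: 0.0
```

```bash
python3 -c "
from h import *
c=cap('side');W=cloud(c);P=W.reshape(-1,3)
m=P[(np.hypot(P[:,0]-.61,P[:,1]-.2077)<.07)&(P[:,2]>.16)&(P[:,2]<.2)]
print('grip',m.mean(0),np.median(m,0),len(m))
m=P[(np.hypot(P[:,0]-.61,P[:,1]-.2077)<.03)&(P[:,2]>.108)&(P[:,2]<.14)];print('knob',m.mean(0),m[:,2].max())
go(.4525,.3675,.30,-1.2,8)
print(robot.read_state()['joints'])
"
```

```text
grip [0.60712559 0.20944396 0.18063362] [0.60531536 0.20981613 0.18184661] 122
knob [0.60752485 0.21089096 0.11586477] 0.12952092696048262
from [0.6115 0.208  0.3058] a=-1.576 j6=1.82 -> a=-1.200: 8 x shift [-0.276 -0.383  0.011] turn [-0.001 -0.012 -0.449]
[2.48524460e-01 2.30131583e-01 1.27634625e+00 7.28533904e-07
 1.62515252e+00 1.82452549e+00]
```

```bash
python3 -c "
from h import *
go(.4525,.3673,.25,-.75,8)
go(.4525,.3673,.25,-.75,8,p=[.6095,.2074,.3])
W=np.load('top0.npz')['W'];P=W.reshape(-1,3)
for w in([.6034,-.101],[.6097,-.1928],[.6160,-.2846]):
    m=P[(np.hypot(P[:,0]-w[0],P[:,1]-w[1])<.05)&(P[:,2]<.014)&(P[:,2]>.0)];m=m[np.hypot(m[:,0]-w[0],m[:,1]-w[1])<.047]
    print(w,m.mean(0).round(4),np.percentile(m,[2,98],axis=0).round(3).tolist(),len(m))
"
```

```text
from [0.6115 0.208  0.3058] a=-1.576 j6=1.82 -> a=-0.750: 8 x shift [-0.201 -0.439  0.115] turn [ 0.002 -0.012 -0.986]
from [0.6095 0.2074 0.3   ] a=-1.576 j6=1.82 -> a=-0.750: 8 x shift [-0.196 -0.438  0.103] turn [ 0.002 -0.012 -0.986]
[0.6034, -0.101] [ 0.6082 -0.1015  0.0079] [[0.572, -0.138, 0.002], [0.643, -0.065, 0.014]] 299
[0.6097, -0.1928] [ 0.6135 -0.1937  0.0077] [[0.577, -0.23, 0.001], [0.649, -0.157, 0.014]] 299
[0.616, -0.2846] [ 0.6195 -0.2861  0.0077] [[0.584, -0.322, 0.001], [0.655, -0.251, 0.014]] 292
```

Request:
arm_command(
  moves=[
    [[-0.2,-0.44,0],[0,0,-0.98]],
    [[-0.2,-0.44,0],[0,0,-0.98]],
    [[-0.2,-0.44,0.1],[0,0,-0.98]],
    [[-0.2,-0.44,0.1],[0,0,-0.98]],
    [[-0.2,-0.44,0.1],[0,0,-0.98]],
    [[-0.2,-0.44,0.1],[0,0,-0.98]],
    [[-0.2,-0.44,0.2],[0,0,-0.98]],
    [[-0.2,-0.44,0.2],[0,0,-0.98]],
  ],
  grip=0.15,
  squeeze=40,
)

```text
t: 20.7
position: [0.4502, 0.3685, 0.2485]
tcp_rot: [0.917, 0.398, 0.001, -0.0]
ft_force: [0.3, -0.4, 0.1]
opening: 0.0727
grasp_force: 0.0
```

```bash
python3 -c "
from h import *
go(.4525,.3673,.05,-.75,6)
c=cap('side');W=cloud(c);P=W.reshape(-1,3)
m=P[(np.hypot(P[:,0]-.4525,P[:,1]-.3673)<.035)&(P[:,2]>.015)&(P[:,2]<.05)]
r=least_squares(lambda q:np.hypot(m[:,0]-q[0],m[:,1]-q[1])-.022,[.4525,.3673],loss='soft_l1',f_scale=.002);print(r.x,np.abs(r.fun).mean(),len(m))
"
```

```text
from [0.4502 0.3685 0.2485] a=-0.751 j6=1.35 -> a=-0.750: 6 x shift [0.001 0.007 0.552] turn [ 0.    -0.002 -0.002]
[0.45522747 0.36508264] 0.0019001706513848543 153
```

Request:
arm_command(
  moves=[
    [[0,0.06,0.55],[0,0,0]],
    [[0,0,0.55],[0,0,0]],
    [[0,0,0.55],[0,0,0]],
    [[0,0,0.55],[0,0,0]],
    [[0,0,0.55],[0,0,0]],
    [[0,0,0.55],[0,0,0]],
    [[0,0,0],[0,0,0]],
    [[0,0,0],[0,0,0]],
  ],
)

```text
t: 21.75
position: [0.4544, 0.3659, 0.0516]
tcp_rot: [0.918, 0.397, 0.001, -0.0]
ft_force: [0.5, 0.7, -0.9]
opening: 0.0726
grasp_force: 0.0
```

Request:
arm_command(
  moves=[
    [[0,0,0],[0,0,0]],
    [[0,0,0],[0,0,0]],
    [[0,0,0],[0,0,0]],
    [[0,0,0],[0,0,0]],
    [[0,0,0],[0,0,0]],
    [[0,0,-0.5],[0,0,0]],
    [[0,0,-1],[0,0,0]],
    [[0,0,-1],[0,0,0]],
  ],
  grip=1,
)

```text
t: 22.75
position: [0.4531, 0.365, 0.2016]
tcp_rot: [0.918, 0.397, -0.0, 0.0]
ft_force: [1.2, 0.1, -0.7]
opening: 0.0379
grasp_force: 40.3
```

```bash
python3 -c "
from h import *
go(.611,-.193,.28,.069,12)
go(.611,-.193,.28,.069,16)
"
```

```text
from [0.4531 0.365  0.2016] a=-0.755 j6=1.35 -> a=0.069: 12 x shift [-0.658  0.504 -0.109] turn [-0.     0.    -0.656]
from [0.4531 0.365  0.2016] a=-0.755 j6=1.35 -> a=0.069: 16 x shift [-0.497  0.373 -0.082] turn [-0.     0.    -0.492]
```

Request:
arm_command(
  moves=[
    [[-0.2,0.2,-0.7],[0,0,-0.49]],
    [[-0.5,0.37,-0.6],[0,0,-0.49]],
    [[-0.5,0.37,0],[0,0,-0.49]],
    [[-0.5,0.37,0],[0,0,-0.49]],
    [[-0.5,0.37,0],[0,0,-0.49]],
    [[-0.5,0.37,0],[0,0,-0.49]],
    [[-0.5,0.37,0],[0,0,-0.49]],
    [[-0.5,0.37,0],[0,0,-0.49]],
  ],
)

```text
t: 23.75
position: [0.4767, 0.0883, 0.2786]
tcp_rot: [0.817, 0.576, 0.001, 0.0]
ft_force: [0.7, 0.1, -0.9]
opening: 0.0383
grasp_force: 40.3
```

Request:
arm_command(
  moves=[
    [[-0.5,0.37,0],[0,0,-0.49]],
    [[-0.5,0.37,0],[0,0,-0.49]],
    [[-0.5,0.37,0],[0,0,-0.49]],
    [[-0.5,0.37,0],[0,0,-0.49]],
    [[-0.5,0.37,0],[0,0,-0.49]],
    [[-0.5,0.37,0],[0,0,-0.49]],
    [[-0.5,0.37,0],[0,0,-0.49]],
    [[-0.5,0.37,0],[0,0,-0.49]],
  ],
)

```text
t: 24.75
position: [0.612, -0.1758, 0.2785]
tcp_rot: [0.683, 0.731, 0.0, 0.0]
ft_force: [0.7, -0.0, -0.7]
opening: 0.0381
grasp_force: 40.3
```

```bash
python3 -c "
from h import *
go(.611,-.193,.10,.069,4)
go(.611,-.193,.0625,.069,1)
"
```

```text
from [ 0.612  -0.1758  0.2785] a=0.067 j6=-0.43 -> a=0.069: 4 x shift [-0.071 -0.009  0.744] turn [ 0.002  0.001 -0.004]
from [ 0.612  -0.1758  0.2785] a=0.067 j6=-0.43 -> a=0.069: 1 x shift [-0.285 -0.039  3.6  ] turn [ 0.007  0.003 -0.015]
```

Request:
arm_command(
  moves=[
    [[-0.14,-0.02,0.6],[0,0,0]],
    [[-0.14,-0.02,0.7],[0,0,0]],
    [[0,0,0.7],[0,0,0]],
    [[0,0,0.7],[0,0,0]],
    [[0,0,0.5],[0,0,0]],
    [[0,0,0.3],[0,0,0]],
    [[0,0,0.09],[0,0,0]],
    [[0,0,0],[0,0,0]],
  ],
)

```text
t: 25.75
position: [0.6109, -0.1918, 0.0638]
tcp_rot: [0.683, 0.73, 0.0, 0.001]
ft_force: [-0.1, -0.9, -1.1]
opening: 0.0383
grasp_force: 40.3
```

Request:
arm_command(
  moves=[
    [[0,0,0],[0,0,0]],
    [[0,0,0],[0,0,0]],
    [[0,0,0],[0,0,0]],
    [[0,0,0],[0,0,0]],
    [[0,0,-0.3],[0,0,0]],
    [[0,0,-0.9],[0,0,0]],
    [[0,0,-0.9],[0,0,0]],
    [[0,0,-0.9],[0,0,0]],
  ],
  grip=0.2,
)

```text
t: 26.75
position: [0.6102, -0.1915, 0.2459]
tcp_rot: [0.683, 0.73, 0.0, 0.001]
ft_force: [1.1, -0.9, -0.0]
opening: 0.0682
grasp_force: 0.0
```

```bash
python3 -c "
from h import *
go(.4445,.1985,.26,.3,8)
go(.4445,.1985,.26,.3,10)
c=cap('side');W=cloud(c);P=W.reshape(-1,3)
m=P[(np.hypot(P[:,0]-.4445,P[:,1]-.1985)<.045)&(P[:,2]>.015)&(P[:,2]<.07)]
r=least_squares(lambda q:np.hypot(m[:,0]-q[0],m[:,1]-q[1])-.0275,[.4445,.1985],loss='soft_l1',f_scale=.002);print('oil',r.x,np.abs(r.fun).mean(),len(m))
m=P[(np.hypot(P[:,0]-.611,P[:,1]+.193)<.045)&(P[:,2]>.045)&(P[:,2]<.12)];print('salt',m.mean(0),m[:,2].max(),len(m))
r=least_squares(lambda q:np.hypot(m[:,0]-q[0],m[:,1]-q[1])-.02,[.611,-.193],loss='soft_l1',f_scale=.002);print(r.x)
"
```

```text
from [ 0.6102 -0.1915  0.2459] a=0.066 j6=-0.45 -> a=0.300: 8 x shift [ 0.861 -0.205 -0.03 ] turn [ 0.002  0.001 -0.279]
from [ 0.6102 -0.1915  0.2459] a=0.066 j6=-0.45 -> a=0.300: 10 x shift [ 0.689 -0.162 -0.024] turn [ 0.001  0.001 -0.223]
oil [0.44632464 0.19491963] 0.0019612146316845074 256
salt [ 0.60329323 -0.18072362  0.07290391] 0.10606307980429704 141
[ 0.61099964 -0.19403988]
```

Request:
arm_command(
  moves=[
    [[0.86,-0.2,-0.03],[0,0,-0.28]],
    [[0.86,-0.2,-0.03],[0,0,-0.28]],
    [[0.86,-0.2,-0.03],[0,0,-0.28]],
    [[0.86,-0.2,-0.03],[0,0,-0.28]],
    [[0.86,-0.2,-0.03],[0,0,-0.28]],
    [[0.86,-0.2,-0.03],[0,0,-0.28]],
    [[0.86,-0.2,-0.03],[0,0,-0.28]],
    [[0.86,-0.2,-0.03],[0,0,-0.28]],
  ],
  grip=0.3,
  squeeze=60,
)

```text
t: 27.8
position: [0.4459, 0.1999, 0.2583]
tcp_rot: [0.593, 0.805, 0.001, 0.001]
ft_force: [0.4, 0.2, 0.2]
opening: 0.0598
grasp_force: 0.0
```

Request:
arm_command(
  moves=[
    [[0,0,0],[0,0,0]],
    [[0,0,0],[0,0,0]],
    [[0,0,0],[0,0,0]],
    [[0,0,0],[0,0,0]],
    [[0,0,0],[0,0,0]],
    [[0,0,0],[0,0,0]],
    [[0,0,0],[0,0,0]],
    [[0,0,0],[0,0,0]],
  ],
)

```text
t: 28.8
position: [0.4466, 0.1984, 0.2569]
tcp_rot: [0.593, 0.805, -0.0, -0.0]
ft_force: [-0.6, 0.9, 1.0]
opening: 0.0597
grasp_force: 0.0
```

```bash
python3 -c "
from h import *
go(.445,.197,.128,.3,1)
c=cap('side');W=cloud(c);P=W.reshape(-1,3)
m=P[(np.hypot(P[:,0]-.4445,P[:,1]-.1985)<.03)&(P[:,2]>.129)&(P[:,2]<.158)]
r=least_squares(lambda q:np.hypot(m[:,0]-q[0],m[:,1]-q[1])-.0125,[.4445,.1985],loss='soft_l1',f_scale=.002);print('cork',r.x,np.abs(r.fun).mean(),len(m),m[:,2].max())
"
```

```text
from [0.4466 0.1984 0.2569] a=0.301 j6=0.01 -> a=0.300: 1 x shift [-0.015 -0.033  2.148] turn [-0.     0.     0.005]
cork [0.44581963 0.19679088] 0.0029024014688831803 78 0.15570990813981703
```

Request:
arm_command(
  moves=[
    [[-0.02,-0.02,0.45],[0,0,0]],
    [[0,0,0.45],[0,0,0]],
    [[0,0,0.45],[0,0,0]],
    [[0,0,0.45],[0,0,0]],
    [[0,0,0.25],[0,0,0]],
    [[0,0,0.1],[0,0,0]],
    [[0,0,0],[0,0,0]],
    [[0,0,0],[0,0,0]],
  ],
)

```text
t: 29.85
position: [0.4466, 0.1972, 0.129]
tcp_rot: [0.593, 0.805, 0.001, 0.001]
ft_force: [-0.2, -0.5, -0.7]
opening: 0.0596
grasp_force: 0.0
```

Request:
arm_command(
  moves=[
    [[0,0,0],[0,0,0]],
    [[0,0,0],[0,0,0]],
    [[0,0,0],[0,0,0]],
    [[0,0,0],[0,0,0]],
    [[0,0,0],[0,0,0]],
    [[0,0,-0.3],[0,0,0]],
    [[0,0,-0.7],[0,0,0]],
    [[0,0,-0.7],[0,0,0]],
  ],
  grip=1,
)

```text
t: 30.85
position: [0.4452, 0.1967, 0.2311]
tcp_rot: [0.593, 0.805, -0.001, -0.0]
ft_force: [0.4, 0.1, -2.4]
opening: 0.0247
grasp_force: 59.3
```

```bash
python3 -c "
from h import *
go(.606,-.101,.28,.069,8)
c=cap('side');cv2.imwrite('pics/s5.png',cv2.resize(c['frame'][130:310,170:370],None,fx=3,fy=3))
"
```

```text
from [0.4452 0.1967 0.2311] a=0.301 j6=0.01 -> a=0.069: 8 x shift [-0.676  0.206 -0.102] turn [-0.002  0.     0.276]
```

View pics/s5.png

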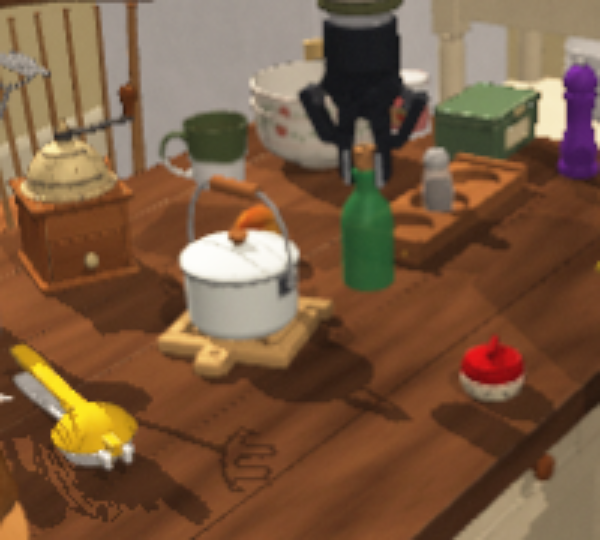

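Request:
arm_command(
  moves=[
    [[-0.2,0.06,-0.1],[0,0,0.18]],
    [[-0.4,0.12,-0.2],[0,0,0.18]],
    [[-0.5,0.15,-0.2],[0,0,0.18]],
    [[-0.5,0.15,-0.2],[0,0,0.18]],
    [[-0.5,0.15,-0.1],[0,0,0.18]],
    [[-0.5,0.15,0],[0,0,0.18]],
    [[-0.5,0.15,0],[0,0,0.18]],
    [[-0.5,0.15,0],[0,0,0.18]],
  ],
)

```text
t: 31.9
position: [0.5573, -0.0004, 0.2762]
tcp_rot: [0.653, 0.757, -0.001, -0.001]
ft_force: [-0.0, 0.5, -2.4]
opening: 0.0251
grasp_force: 59.4
```

Request:
arm_command(
  moves=[
    [[-0.5,0.15,0],[0,0,0.18]],
    [[-0.5,0.15,0],[0,0,0.18]],
    [[-0.4,0.12,0],[0,0,0.18]],
    [[-0.3,0.1,0],[0,0,0.18]],
    [[-0.1,0.04,0],[0,0,0]],
    [[0,0,0],[0,0,0]],
    [[0,0,0],[0,0,0]],
    [[0,0,0],[0,0,0]],
  ],
)

```text
t: 32.9
position: [0.6041, -0.101, 0.2781]
tcp_rot: [0.68, 0.733, 0.0, 0.0]
ft_force: [-0.3, -0.5, -1.7]
opening: 0.0248
grasp_force: 59.4
```

```bash
python3 -c "
from h import *
go(.606,-.101,.14,.069,1)
c=cap('side');W=cloud(c);P=W.reshape(-1,3);s=robot.read_state()['position'];print(s)
for a,b in((.12,.09),(.07,.045)):
    m=P[(np.hypot(P[:,0]-s[0],P[:,1]-s[1])<.05)&(P[:,2]>s[2]-a)&(P[:,2]<s[2]-b)]
    r=least_squares(lambda q:np.hypot(m[:,0]-q[0],m[:,1]-q[1])-.0275,s[:2],loss='soft_l1',f_scale=.002);print('oil',r.x,np.abs(r.fun).mean(),len(m))
"
```

```text
from [ 0.6041 -0.101   0.2781] a=0.075 j6=-0.32 -> a=0.069: 1 x shift [-2.000e-03  3.000e-02  2.302e+00] turn [ 0.002 -0.001  0.061]
[ 0.60414669 -0.10111115  0.27811117]
oil [ 0.60378014 -0.10257776] 0.002476243326219922 115
oil [ 0.60435442 -0.1028242 ] 0.002755556821685034 96
```

Upright. Lower, release, rise.

Request:
arm_command(
  moves=[
    [[0,0.03,0.3],[0,0,0]],
    [[0,0,0.5],[0,0,0]],
    [[0,0,0.5],[0,0,0]],
    [[0,0,0.5],[0,0,0]],
    [[0,0,0.3],[0,0,0]],
    [[0,0,0.15],[0,0,0]],
    [[0,0,0.05],[0,0,0]],
    [[0,0,0],[0,0,0]],
  ],
)

```text
t: 33.95
position: [0.6066, -0.1018, 0.1408]
tcp_rot: [0.68, 0.733, 0.0, 0.001]
ft_force: [0.6, -0.3, -1.2]
opening: 0.0253
grasp_force: 59.4
```

Request:
arm_command(
  moves=[
    [[0,0,0],[0,0,0]],
    [[0,0,0],[0,0,0]],
    [[0,0,0],[0,0,0]],
    [[0,0,0],[0,0,0]],
    [[0,0,-0.3],[0,0,0]],
    [[0,0,-0.7],[0,0,0]],
    [[0,0,-0.8],[0,0,0]],
    [[0,0,-0.8],[0,0,0]],
  ],
  grip=0.3,
)

```text
t: 34.95
position: [0.6059, -0.1016, 0.2989]
tcp_rot: [0.68, 0.733, 0.0, 0.001]
ft_force: [0.1, -0.4, 0.3]
opening: 0.06
grasp_force: 0.0
```

```bash
python3 -c "
from h import *
go(.425,-.3718,.27,-.3,8)
c=cap('side');W=cloud(c);P=W.reshape(-1,3)
m=P[(np.hypot(P[:,0]-.605,P[:,1]+.101)<.045)&(P[:,2]>.04)&(P[:,2]<.08)]
r=least_squares(lambda q:np.hypot(m[:,0]-q[0],m[:,1]-q[1])-.0275,[.605,-.101],loss='soft_l1',f_scale=.002);print('oil',r.x,np.abs(r.fun).mean(),len(m))
m=P[(np.hypot(P[:,0]-.605,P[:,1]+.101)<.03)&(P[:,2]>.138)&(P[:,2]<.175)];print(m.mean(0),m[:,2].max())
m=P[(np.hypot(P[:,0]-.425,P[:,1]+.372)<.04)&(P[:,2]>.13)&(P[:,2]<.15)]
r=least_squares(lambda q:np.hypot(m[:,0]-q[0],m[:,1]-q[1])-.0235,[.425,-.372],loss='soft_l1',f_scale=.002);print('pep',r.x,np.abs(r.fun).mean(),len(m))
"
```

```text
from [ 0.6059 -0.1016  0.2989] a=0.074 j6=-0.32 -> a=-0.300: 8 x shift [-0.598 -0.327  0.06 ] turn [0.001 0.    0.447]
oil [ 0.6071757  -0.10408005] 0.002578802217064248 143
[ 0.60219006 -0.09760896  0.15255334] 0.16770621039695385
pep [ 0.43043416 -0.37534226] 0.0033686223379817168 54
```

```bash
python3 -c "
from h import *
go(.4262,-.3722,.29,.3,8)
"
```

```text
from [ 0.6082 -0.1022  0.3075] a=0.074 j6=-0.32 -> a=0.300: 8 x shift [-0.49  -0.472  0.035] turn [ 0.013  0.006 -0.269]
```

Request:
arm_command(
  moves=[
    [[-0.49,-0.47,0.03],[0,0,-0.27]],
    [[-0.49,-0.47,0.03],[0,0,-0.27]],
    [[-0.49,-0.47,0.03],[0,0,-0.27]],
    [[-0.49,-0.47,0.03],[0,0,-0.27]],
    [[-0.49,-0.47,0.03],[0,0,-0.27]],
    [[-0.49,-0.47,0.03],[0,0,-0.27]],
    [[-0.49,-0.47,0.03],[0,0,-0.27]],
    [[-0.49,-0.47,0.03],[0,0,-0.27]],
  ],
  grip=0.18,
)

```text
t: 36.0
position: [0.4241, -0.3729, 0.2829]
tcp_rot: [0.593, 0.805, -0.0, 0.001]
ft_force: [1.0, 0.4, 0.4]
opening: 0.07
grasp_force: 0.0
```

Request:
arm_command(
  moves=[
    [[0,0,0],[0,0,0]],
    [[0,0,0],[0,0,0]],
    [[0,0,0],[0,0,0]],
    [[0,0,0],[0,0,0]],
    [[0,0,0],[0,0,0]],
    [[0,0,0],[0,0,0]],
    [[0,0,0],[0,0,0]],
    [[0,0,0],[0,0,0]],
  ],
)

```text
t: 37.0
position: [0.4247, -0.3717, 0.2814]
tcp_rot: [0.593, 0.805, 0.0, -0.0]
ft_force: [0.2, 0.0, -0.1]
opening: 0.0703
grasp_force: 0.0
```

```bash
python3 -c "
from h import *
go(.4262,-.3722,.142,.3,1)
c=cap('side');cv2.imwrite('pics/s6.png',cv2.resize(c['frame'][120:240,330:450],None,fx=5,fy=5))
"
```

```text
from [ 0.4247 -0.3717  0.2814] a=0.301 j6=-1.11 -> a=0.300: 1 x shift [-0.016  0.021  2.324] turn [-0.    -0.001  0.005]
```

View pics/s6.png

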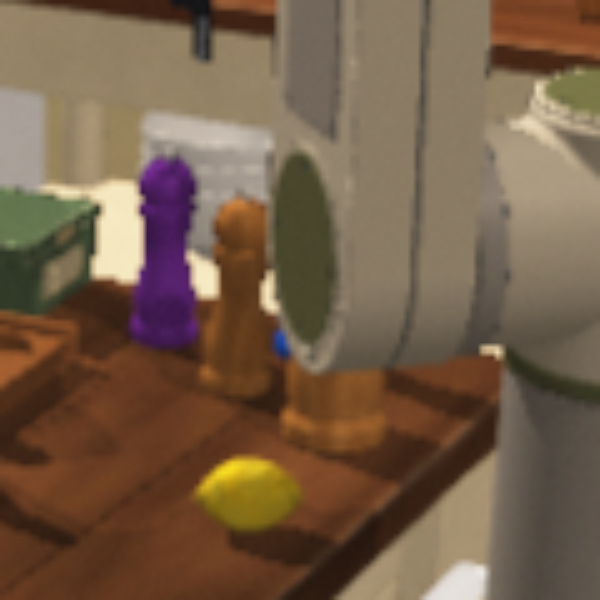

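Request:
arm_command(
  moves=[
    [[-0.02,0.02,0.4],[0,0,0]],
    [[0,0,0.4],[0,0,0]],
    [[0,0,0.4],[0,0,0]],
    [[0,0,0.4],[0,0,0]],
    [[0,0,0.4],[0,0,0]],
    [[0,0,0.2],[0,0,0]],
    [[0,0,0.12],[0,0,0]],
    [[0,0,0],[0,0,0]],
  ],
)

```text
t: 38.05
position: [0.4262, -0.3725, 0.1424]
tcp_rot: [0.593, 0.805, 0.0, -0.0]
ft_force: [0.4, -0.5, -0.0]
opening: 0.0701
grasp_force: 0.0
```

Request:
arm_command(
  moves=[
    [[0,0,0],[0,0,0]],
    [[0,0,0],[0,0,0]],
    [[0,0,0],[0,0,0]],
    [[0,0,0],[0,0,0]],
    [[0,0,0],[0,0,0]],
    [[0,0,-0.3],[0,0,0]],
    [[0,0,-0.7],[0,0,0]],
    [[0,0,-0.7],[0,0,0]],
  ],
  grip=1,
)

```text
t: 39.05
position: [0.426, -0.3722, 0.246]
tcp_rot: [0.593, 0.805, 0.0, -0.0]
ft_force: [0.9, -0.6, -1.3]
opening: 0.0461
grasp_force: 62.1
```

```bash
python3 -c "
from h import *
go(.618,-.285,.29,.069,10)
"
```

```text
from [ 0.426  -0.3722  0.246 ] a=0.301 j6=-1.11 -> a=0.069: 10 x shift [ 0.08   0.343 -0.073] turn [-0.    -0.     0.221]
```

Request:
arm_command(
  moves=[
    [[0.04,0.15,-0.3],[0,0,0.22]],
    [[0.08,0.34,-0.3],[0,0,0.22]],
    [[0.08,0.34,-0.1],[0,0,0.22]],
    [[0.08,0.34,0],[0,0,0.22]],
    [[0.08,0.34,0],[0,0,0.22]],
    [[0.08,0.34,0],[0,0,0.22]],
    [[0.08,0.34,0],[0,0,0.22]],
    [[0.08,0.34,0],[0,0,0.22]],
  ],
)

```text
t: 40.05
position: [0.5673, -0.3047, 0.2873]
tcp_rot: [0.665, 0.747, 0.0, 0.0]
ft_force: [-0.2, -0.8, -1.7]
opening: 0.0462
grasp_force: 62.1
```

Request:
arm_command(
  moves=[
    [[0.08,0.34,0],[0,0,0.22]],
    [[0.08,0.34,0],[0,0,0.22]],
    [[0.04,0.19,0],[0,0,0]],
    [[0,0,0],[0,0,0]],
    [[0,0,0],[0,0,0]],
    [[0,0,0],[0,0,0]],
    [[0,0,0],[0,0,0]],
    [[0,0,0],[0,0,0]],
  ],
)

```text
t: 41.05
position: [0.6173, -0.2883, 0.2864]
tcp_rot: [0.682, 0.731, 0.0, 0.0]
ft_force: [-0.0, 0.2, -1.8]
opening: 0.0462
grasp_force: 62.1
```

```bash
python3 -c "
from h import *
go(.618,-.285,.153,.069,1)
c=cap('side');W=cloud(c);P=W.reshape(-1,3);s=robot.read_state()['position'];print(s)
for a,b in((.13,.11),(.10,.08),(.06,.04)):
    m=P[(np.hypot(P[:,0]-s[0],P[:,1]-s[1])<.05)&(P[:,2]>s[2]-a)&(P[:,2]<s[2]-b)]
    print(m.mean(0).round(4),len(m))
"
```

```text
from [ 0.6173 -0.2883  0.2864] a=0.070 j6=-0.58 -> a=0.069: 1 x shift [0.054 0.015 2.223] turn [0.    0.    0.009]
[ 0.61734069 -0.28825339  0.28633625]
[ 0.609  -0.2726  0.1655] 69
[ 0.6086 -0.2742  0.196 ] 64
[ 0.6105 -0.2782  0.236 ] 45
```

Pepper hangs upright; lower and release.

Request:
arm_command(
  moves=[
    [[0.05,0,0.3],[0,0,0]],
    [[0,0,0.5],[0,0,0]],
    [[0,0,0.5],[0,0,0]],
    [[0,0,0.4],[0,0,0]],
    [[0,0,0.3],[0,0,0]],
    [[0,0,0.15],[0,0,0]],
    [[0,0,0.08],[0,0,0]],
    [[0,0,0],[0,0,0]],
  ],
)

```text
t: 42.1
position: [0.6179, -0.2857, 0.1541]
tcp_rot: [0.682, 0.731, 0.0, 0.001]
ft_force: [-1.3, 0.9, 2.8]
opening: 0.0464
grasp_force: 62.6
```

Request:
arm_command(
  moves=[
    [[0,0,0],[0,0,0]],
    [[0,0,0],[0,0,0]],
    [[0,0,0],[0,0,0]],
    [[0,0,0],[0,0,0]],
    [[0,0,-0.3],[0,0,0]],
    [[0,0,-0.7],[0,0,0]],
    [[0,0,-0.8],[0,0,0]],
    [[0,0,-0.8],[0,0,0]],
  ],
  grip=0.18,
)

```text
t: 43.1
position: [0.6172, -0.2851, 0.3117]
tcp_rot: [0.682, 0.731, 0.0, 0.001]
ft_force: [-0.8, -0.7, -0.0]
opening: 0.0701
grasp_force: 0.0
```

Request:
arm_command(
  moves=[
    [[0.8,0,-0.3],[0,0,0]],
    [[0.8,-0.5,0],[0,0,0]],
    [[0.8,-0.5,0],[0,0,0]],
    [[0.8,-0.5,0],[0,0,0]],
    [[0.8,-0.5,0],[0,0,0]],
    [[0,0,0],[0,0,0]],
    [[0,0,0],[0,0,0]],
    [[0,0,0],[0,0,0]],
  ],
)

```text
t: 44.1
position: [0.4814, -0.055, 0.327]
tcp_rot: [0.682, 0.731, 0.0, 0.0]
ft_force: [0.2, -0.0, -0.1]
opening: 0.0696
grasp_force: 0.0
```

```bash
python3 -c "
from h import *
c=cap('side');W=cloud(c);P=W.reshape(-1,3)
a=cv2.resize(c['frame'][120:270,220:420],None,fx=4,fy=4)
cv2.imwrite('pics/f1.png',a)
for n,x,y,z0,z1,r in(('pep',.618,-.285,.05,.07,.029),('pepknobz',.618,-.285,.13,.2,.024),('oil',.606,-.101,.04,.08,.0275),('salt',.611,-.193,.04,.07,.021)):
    m=P[(np.hypot(P[:,0]-x,P[:,1]-y)<.045)&(P[:,2]>z0)&(P[:,2]<z1)]
    q=least_squares(lambda q:np.hypot(m[:,0]-q[0],m[:,1]-q[1])-r,[x,y],loss='soft_l1',f_scale=.002);print(n,q.x.round(4),m[:,2].max().round(3),len(m))
"
```

```text
pep [ 0.6219 -0.2913] 0.07 66
pepknobz [ 0.6203 -0.2904] 0.186 137
oil [ 0.6071 -0.1038] 0.08 140
salt [ 0.6109 -0.1935] 0.07 72
```

View pics/f1.png

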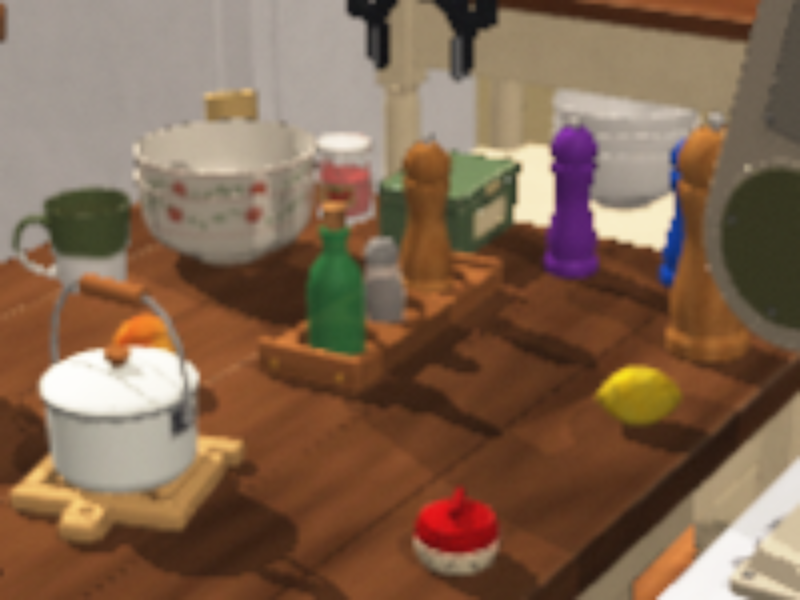

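All of it is in place: the pot is upright on the closed trivet, and the oil, salt and pepper stand in their wells, oil nearest the trivet.

```bash
python3 -c "
from bench import robot
print(robot.hand_in())"
```

```text
the job is handed in; nothing more can be done
None
```

I handed the job in at about 44 s, with no verdict returned. The last camera check showed the trivet closed, the pot upright on its middle, and the oil (trivet side), salt (middle) and pepper (far end) upright and released in their wells.

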